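Open the cell lockbox by its combination dial

ROBOT

A 6-joint arm with a two-finger parallel gripper is mounted at the origin on the work surface. World frame = base frame: x ahead of the robot, y to its left, z up, the work surface at z = 0. Lengths are in mm, angles in degrees, forces in N, time in s.
With the tool pointing down it reaches from about 350 to 850 mm from the base axis. Payload 8.1 kg.
Tool frame: the origin (TCP) lies at the very end of the fingers, on their centre line; the grasp point (between the pads) lies 19 mm behind it (r.grip_point_offset is the distance from the TCP to the grasp point, in mm); z points along the fingers, y is the line along which they close (so a half turn about z gives the same grasp; the last joint's range is limited). The gripper opens to 85 mm and grips with 20 to 120 N. Pads are 22 mm wide; open, the fingers measure 114 mm over their backs; the gripper's body (76 mm by 85 mm) begins 54 mm behind the grasp point. The pads swing forward as they close: fully open they stand 13 mm farther back than shut.
Start: joints at [64.034, 7.471, 85.268, -0, 87.261, -4.893], TCP at [215.717, 559.885, 231.292] pointing down, gripper open.
Joint ranges: [-169.43, 169.43], [-51.17, 129.36], [1.28, 143.12], [-76.62, 256.62], [0, 156.53], [-152.29, 152.29]. Speed limits (degrees/s): [136.94, 136.94, 159.86, 180, 180, 180].

INTERFACE

Orientations are given as [roll, pitch, yaw] about the fixed x, y, z axes, in that order (R = Rz(yaw) Ry(pitch) Rx(roll)).
In Python, from bench import status, eyes, r gives the robot as it stands.
- The arm moves only by the shell command python3 -m handwheel 'ROWS' [FORCE]. ROWS is a JSON object whose one key "series" holds a list that holds one entry, the list of rows, each a list of 7 numbers: the shift along the tool's x, y, z in cm, then the turn, a rotation vector about the tool's x, y, z in rad, then the opening, from 0 (shut) to 1 (fully open). In form: {"series": [[[tx, ty, tz, rx, ry, rz, claw], ...]]}. A call has 1 to 12 rows; each row is the pose to reach, as a shift and turn from the pose commanded when the call began, along the tool's axes at that moment; what a row does not reach only later rows make up. A row lasts 1/8 s, in which the tool goes at most 62.5 mm and 10.7 degrees, less where a joint would pass 70% of its speed; a pose out of reach is approached as far as the arm can. A call with a gripper value outside its range is refused whole. The fingers move at their own pace and stop on an object; FORCE is the grip in N (left out, the last holds). Time passes only in rows, so rows that repeat a pose let the fingers close. It gives the time, the measured TCP pose, the force, the opening and the grip force at its end, in the units of the state.
- status.sense(): the state, without advancing time (a new reading comes with each control period).
- eyes.snapshot(name): name is "side" or "top"; returns a dict with "img" (420x560x3 uint8, red, green, blue), "mtx" (3x3 intrinsics, pixels), "k1" (the pictures are not rectified: a ray, as slopes to the right and down, at radius r is drawn at 1 + k1 r^2 times it, then the intrinsics apply), "R" (3x3) and "t" (3): a world point X has camera coordinates R X + t. Camera axes: x right, y down, z forward; pixel columns grow to the right and rows downward; lengths in mm; the calibration is good to about 2 mm. A picture is of the moment at which its call begins. There is no depth.
- r.hand_in(): hands the job in; it is judged then, once.
The state is a dict: "time": time; "joint_pos": joint angles; "qd": joint speeds; "joint_efforts": joint torques, N m; "tool_pos": TCP position; "tcp_rot": TCP orientation; "ft_force": force on the tool from outside, world axes, zero at the start; "wrist_torque": the same for the moment, N m; "finger_gap": finger opening in mm; "grip_force": force on a finger pad.
Only numpy, scipy, OpenCV 4.12 (cv2) and the standard library are available. Lean on these libraries where they do the work, as an engineer would, in place of code of your own. Each camera call takes 0.05 s, during which the arm holds its last target. There are 200 camera calls.

TASK

Unlock the battery-cell lockbox with its crank dial: turn clockwise past 8 o'clock once and stop exactly on 8 the second time, then counter-clockwise past 3 o'clock once and stop exactly on 3 the second time, then clockwise again slowly until you feel the dial catch and stop dead, without forcing it. Then let go of the crank, push the lid straight away from the near side until it is fully open, and let go, leaving the things around the box where they are.

Things in the scene. Friction and masses are not known exactly. Their poses are not given: they have to be found in the camera images.
- lockbox: Grey-beige steel lockbox, fixed to the bench, 160 (x) x 300 (y) x 60 mm high; origin at the centre of its underside. Its -x side is the near side (faces the robot, up to 0.3 rad askew). The dial is on the right half (-y) of its top, a sliding lid over a well of cells on the left half (+y).
- dial_axis (a point): Point on the dial's upright axis, at the box's top face (60 mm above the bench), 75 mm to -y of the box's centre; axes as the lockbox; does not turn. Around it 12 fixed hour marks on a pale ring 128 mm across: an arrowhead at 12 o'clock towards the box's +x (far side), bars for 1 to 11 clockwise seen from above (3 towards -y, 6 near side, 9 towards the lid).
- dial (a joint): Dial angle, rad: 0 with the crank at 12 o'clock, growing clockwise from above, counting on over turns (second 8 o'clock: 10.47, then back to the second 3: 1.57). Starts within 0.8 of 0. Friction 0.05 to 0.15 N m. Stop within 0.17 rad of a mark for 0.2 s, no overshoot. The last turn is blocked dead by a hidden dog, each time anew in 3.85 to 5.6, with 0.1 play; stays caught. Over 20 N is forcing.
- crank_mid (a point): Middle of the crank, the dial's pointer: a black upright peg, 16 mm diameter, 36 mm tall, standing 30 mm from the dial's axis on the aluminium dial disc (88 mm across, top 10.5 mm above the box) and spinning freely about itself, so it can be held while the dial is led round in a circle. The point is on the peg's centreline, 18 mm above the disc, 88.5 mm above the bench.
- lid (a joint): Travel of the lid, m: 0 shut, 0.085 fully open at its end stop; slides level in the lockbox's +x direction with about 2.5 N of friction and stays where it is left. Until the dial has caught, a small steel bolt (8 mm wide, on the box top between dial and lid) blocks the lid's tab; catching draws it 8 mm back towards the dial. More than 20 N on it counts as forcing.
- lid_handle (a point): Grip point on the lid's handle: an upright black bar, 12 mm thick (lockbox x), 75 mm long (lockbox y), foot 68 mm and top 102 mm above the bench, on the pale lid (150 x 140 x 7 mm). The point is at mid length, 88 mm above the bench, and moves with the lid; axes as the lockbox.
- test_cell: Loose steel test cell, 54 mm diameter, 78 mm tall, standing beside the box; origin under its centre. Leave it alone.
- vial: Loose small jar, 36 mm diameter, 75 mm tall, standing beside the box; origin under its centre. Leave it alone.
- driver: Loose screwdriver, 160 mm long, lying beside the box on the dial's side. Leave it alone.

How it is judged (in metres and radians):
On the way, in this order (a step that is already met when the one before it is completed fails the run):
1. the dial stands on 8 o'clock for the second time, after turning clockwise (value of joint dial between 10.29 and 10.65 rad), for 0.2 s.
2. the dial stands on 3 o'clock for the second time, after turning counter-clockwise (value of joint dial between 1.39 and 1.75 rad), for 0.2 s.
3. the dial has been turned clockwise to where it catches and the crank is let go, lid still shut (value of joint dial between 3.75 and 5.7 rad and contact force between the fingers and dial below 0.1 N and value of joint lid below 0.02 m), for 0.2 s.
4. the lid is slid open (value of joint lid above 0.075 m), for 0.1 s.
At the end, for the whole second after the job is handed in: The lid is open to within 10 mm of its 85 mm travel, the dial still stands at its catch between 7 and 11 o'clock, and the robot touches neither (value of joint lid above 0.075 m and value of joint dial between 3.75 and 5.7 rad and contact force between the arm and lockbox below 0.1 N).
It fails at once if the dial is forced against its catch with more than 20 N (felt about the same at the crank) (contact force between lockbox and dial above 20 N).
It fails at once if the lid is forced against its lock with more than 20 N (contact force between lockbox and lid above 20 N).
It fails at once if the test cell is disturbed by more than 20 mm (distance of test_cell from where it was at the start of the episode above 0.02 m).
It fails at once if the vial is disturbed by more than 20 mm (distance of vial from where it was at the start of the episode above 0.02 m).
It fails at once if the screwdriver is disturbed by more than 20 mm (distance of driver from where it was at the start of the episode above 0.02 m).
It also fails if it takes over 72 s, if anything falls off the work surface, if the arm or the gripper's body presses on something with over 40 N, if the wrist force passes 120 N, or if a joint passes its speed limit or range.

## Working session

There is one attempt and no reset: what is moved stays moved. The work goes in short steps, Python scripts to look and compute and a shell command to move; the robot and the scene stay as the last step left them, time stands still between calls to the robot, and variables do not carry over. Pictures are saved under pics/ and viewed, at most 10 in all, crops included, and the job is handed in when it is done.

```bash
mkdir -p pics; ls; python3 - <<'E'
from bench import status, eyes, r
import cv2,numpy as np
for n in("top","side"):
    s=eyes.snapshot(n); cv2.imwrite(f"pics/{n}0.png",s["img"][:,:,::-1]); np.savez(f"{n}0.npz",**s)
    print(n,s["mtx"].tolist(),s["k1"],s["R"].tolist(),s["t"].tolist())
print(status.sense())
E
```

```text
pics
top [[506.02510689772737, 0.0, 279.08937236608455], [0.0, 506.02510689772737, 203.11922289049198], [0.0, 0.0, 1.0]] -0.1603654839641388 [[0.026241497555016115, -0.9994135211223724, -0.021999945542008643], [-0.9863627649592583, -0.022309258490000542, -0.16306683564585792], [0.16248039791924743, 0.025979045082673728, -0.9863697123840508]] [35.4872085384811, 605.1358403735078, 1192.4780071255989]
side [[423.72809247409646, 0.0, 285.16959980986775], [0.0, 423.72809247409646, 215.12409614289112], [0.0, 0.0, 1.0]] -0.01337304490152914 [[-0.9962501494525058, -0.08611513238689107, -0.008356057075441008], [-0.0570443961016062, 0.7263950026539671, -0.6849060059546465], [0.06505056947685284, -0.6818610445635763, -0.7285835156777882]] [596.6750390914978, 59.09893168068091, 1063.3051444081723]
{'time': 0.1, 'joint_pos': array([ 6.40324545e+01,  7.51326440e+00,  8.53245813e+01, -5.24481878e-04,
        8.72614569e+01, -4.89249702e+00]), 'qd': array([ 0.00133103, -0.05238127, -0.1800725 ,  0.03964037,  0.04001513,
       -0.10376236]), 'joint_efforts': array([ 7.31313412e-04, -5.70952570e+01, -5.01940155e+01, -2.86544746e-04,
        8.30878504e-03,  5.56414375e-05]), 'tool_pos': array([215.50752973, 559.41609438, 230.30866753]), 'tcp_rot': array([-1.79901015e+02, -7.94722713e-03,  1.58924970e+02]), 'ft_force': array([-0.01684264,  0.37574405,  0.19097998]), 'wrist_torque': array([ 0.02080321,  0.0138604 , -0.03547002]), 'grip_force': 0.0, 'finger_gap': 85.69015161633297}
```

View pics/top0.png

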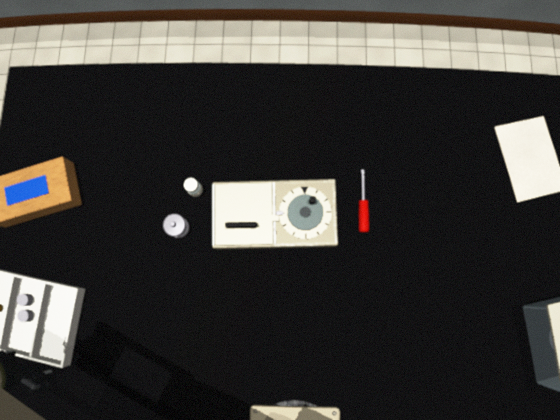

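View pics/side0.png

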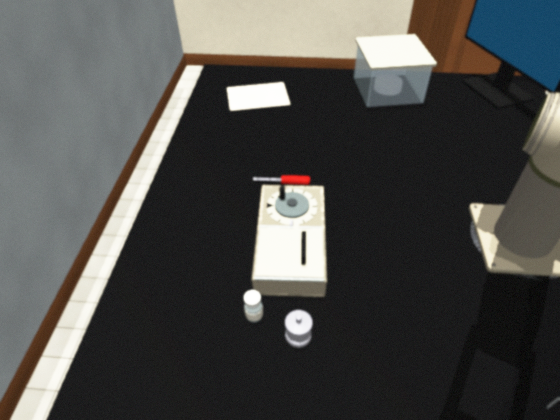

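The top view shows the box with corners near (212,182), (336,179), (338,245) and (212,248). The dial centre is near (305,212), the peg near (312,201) and the handle near (241,225). The vial is at (193,187), the cell at (175,225) and the driver at x≈364. The side view agrees. I'll enlarge both for precise pixels.

```bash
python3 - <<'E'
import cv2,numpy as np
a=np.load("top0.npz")["img"][170:258,205:345,::-1]; b=np.load("side0.npz")["img"][175:300,245:335,::-1]
A=cv2.resize(a,None,fx=5,fy=5,interpolation=cv2.INTER_CUBIC);cv2.imwrite("pics/topc.png",A)
B=cv2.resize(b,None,fx=4.5,fy=4.5,interpolation=cv2.INTER_CUBIC);cv2.imwrite("pics/sidec.png",B)
E
```

```text
(no output)
```

View pics/topc.png

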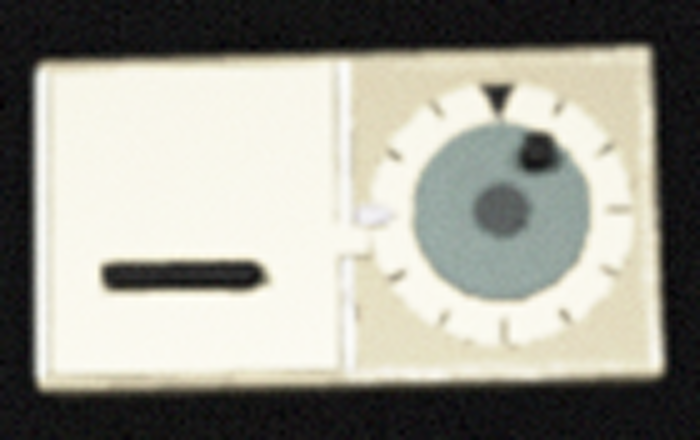

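View pics/sidec.png

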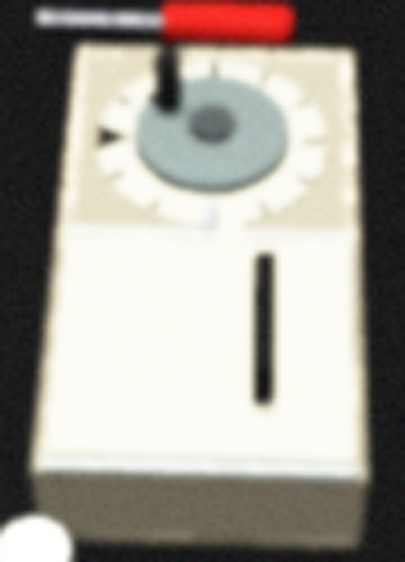

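The crops show the disc centre at top-crop (502,212) and side-crop (212,135), with the peg between 12 and 1 o'clock. The handle is at top-crop (184,275), with its long axis along y, and the bolt and tab are near (365,215–240). Next I fit the box pose.

```bash
cat > h.py <<'E'
import numpy as np
from scipy.optimize import least_squares
T=dict(np.load("top0.npz"));S=dict(np.load("side0.npz"))
def proj(c,X):
    p=np.atleast_2d(X)@c["R"].T+c["t"]; s=p[:,:2]/p[:,2:]; s=s*(1+float(c["k1"])*(s**2).sum(1))[:,None]
    return s*[c["mtx"][0,0],c["mtx"][1,1]]+c["mtx"][:2,2]
tp=lambda U,V:((U+.5)/5-.5+205,(V+.5)/5-.5+170)
sd=lambda U,V:((U+.5)/4.5-.5+245,(V+.5)/4.5-.5+175)
def W(p,L):
    L=np.atleast_2d(L); c,s=np.cos(p[2]),np.sin(p[2]); return np.c_[p[0]+c*L[:,0]-s*L[:,1],p[1]+s*L[:,0]+c*L[:,1],L[:,2]]
E
python3 - <<'E'
from h import *
ft=[((0,-75,70.5),tp(502,212)),((0,-75,60.5),tp(500.5,215)),((80,150,60),tp(35,63)),((80,-150,60),tp(652,47)),((0,-139,60.5),tp(632,209)),((64,-75,60.5),tp(498,85))]
fs=[((0,-75,70.5),sd(212,135)),((80,-150,60),sd(75,46)),((-80,-150,60),sd(356,51)),((80,150,60),sd(33,470)),((-80,150,60),sd(368,480)),((64,-75,60.5),sd(99,136))]
def res(p,parts=False):
    o=[]
    for c,f in((T,ft),(S,fs)): o.append(proj(c,W(p,[a for a,_ in f]))-[b for _,b in f])
    return o if parts else np.vstack(o).ravel()
s=least_squares(res,[650,-30,0],loss="soft_l1"); p=s.x; print(p); [print(o.round(1).tolist()) for o in res(p,True)]
# per-camera
for i in(0,1): print(least_squares(lambda q:res(q,True)[i].ravel(),p).x)
# peg angle & handle offset
def pg(a):
    pt=lambda z:W(p,[30*np.cos(a[0]),-75-30*np.sin(a[0]),z])
    return np.r_[(proj(T,pt(106.5))-tp(541,143)).ravel(),(proj(S,pt(106.5))-sd(166,45)).ravel(),(proj(S,pt(72))-sd(168,106)).ravel()]
s=least_squares(pg,[.3]);print("peg",s.x,pg(s.x).round(1))
def hd(a): return np.r_[(proj(T,W(p,[a[0],a[1],102]))-tp(184,273)).ravel(),(proj(S,W(p,[a[0],a[1],102]))-sd(264,328)).ravel()]
s=least_squares(hd,[-50,75]);print("handle",s.x,hd(s.x).round(1))
print("dial",W(p,[0,-75,0]),"handle",W(p,[s.x[0],s.x[1],0]))
def xy(px,z): return least_squares(lambda a:(proj(T,[[a[0],a[1],z]])-px).ravel(),[650,0]).x.round()
for n,px,z in(("cell",(175,222),78),("vial",(191,184),75),("dr1",(363,170),5),("dr2",(364,231),15)):print(n,xy(px,z))
E
```

```text
[578.31431622  62.65096229 -37.65308752]
[[-0.4, -0.5], [-0.2, -0.5], [0.7, -0.1], [-0.9, 0.1], [-0.1, 0.1], [-0.4, -0.4]]
[[0.5, -2.0], [1.5, -0.2], [-0.3, -0.0], [0.2, -0.1], [0.0, -0.2], [0.2, -0.0]]
[577.67424558  62.07750241 -37.65210885]
[578.96239093  63.95695776 -37.65010415]
peg [0.6142744] [-0.7  0.5  1.   2.5  0.7 -1.1]
handle [-29.9872799   82.28934643] [-3.2 -0.5  0.6 -3.8]
dial [[581.76492179 -12.2696178    0.        ]] handle [[544.57281645 143.47351289   0.        ]]
cell [548. 299.]
vial [642. 266.]
dr1 [ 703. -163.]
dr2 [ 544. -163.]
```

```bash
cat >> h.py <<'E'
P=np.array([578.3,62.65,0.0460])
from scipy.spatial.transform import Rotation as Ro
def go(x,y,z,yaw):
    from bench import status
    s=status.sense(); R=Ro.from_euler("xyz",s["tcp_rot"],degrees=True)
    d=R.inv().apply(np.array([x,y,z])-s["tool_pos"])/10
    rv=(R.inv()*Ro.from_euler("xyz",[180,0,yaw],degrees=True)).as_rotvec()
    print("shift cm",d.round(2),"rot",rv.round(3),"| pos",s["tool_pos"].round(1),s["tcp_rot"].round(2),"F",s["ft_force"].round(1),"gap",round(s["finger_gap"],1),"t",s["time"])
E
python3 - <<'E'
from h import *
f=lambda a: np.r_[(proj(T,W(P,[a[0],75,102]))-tp(184,273)).ravel(),(proj(S,W(P,[a[0],75,102]))-sd(264,308)).ravel()]
s=least_squares(f,[-50]);print("handle",s.x,f(s.x).round(1),W(P,[s.x[0],75,0]))
pg=W(P,[30*np.cos(.61),-75-30*np.sin(.61),0])[0];print(pg)
go(pg[0],pg[1],180,92.6)
E
```

```text
handle [-29.92868301] [-0.1 -0.6  0.6 -2. ] [[544.95419252 136.19443004   0.        ]]
[607.10249124 -28.30779279   0.        ]
shift cm [-57.67 -40.75   5.09] rot [-2.000e-03  1.000e-03  1.158e+00] | pos [215.5 559.4 230.3] [-1.7990e+02 -1.0000e-02  1.5892e+02] F [-0.   0.4  0.2] gap 85.7 t 0.1
```

```bash
python3 -m handwheel '{"series": [[[-14.4,-10.2,0,0,0,0.3,0.5],[-28.8,-20.4,0,0,0,0.6,0.5],[-43.2,-30.5,2.5,0,0,0.9,0.5],[-57.7,-40.8,5.1,0,0,1.158,0.5],[-57.7,-40.8,5.1,0,0,1.158,0.5],[-57.7,-40.8,5.1,0,0,1.158,0.5],[-57.7,-40.8,5.1,0,0,1.158,0.5],[-57.7,-40.8,5.1,0,0,1.158,0.5],[-57.7,-40.8,5.1,0,0,1.158,0.5],[-57.7,-40.8,5.1,0,0,1.158,0.5],[-57.7,-40.8,5.1,0,0,1.158,0.5],[-57.7,-40.8,5.1,0,0,1.158,0.5]]]}' 20
python3 -m handwheel '{"series": [[[0,0,0,0,0,0,0.5],[0,0,0,0,0,0,0.5]]]}'
python3 -c "
from h import *
go(607.1,-28.3,130,92.6)"
```

```text
time: 1.6
tool_pos: [608.0, -31.5, 179.0]
tcp_rot: [-179.9, 0.0, 92.4]
ft_force: [-0.7, 0.4, -1.0]
finger_gap: 42.8
grip_force: 0.0
time: 1.85
tool_pos: [606.8, -27.0, 180.2]
tcp_rot: [-180.0, -0.0, 92.6]
ft_force: [-0.5, -0.4, 0.8]
finger_gap: 42.7
grip_force: 0.0
shift cm [-0.13  0.03  5.02] rot [-0.001 -0.001  0.   ] | pos [606.8 -27.  180.2] [-1.7996e+02 -4.0000e-02  9.2630e+01] F [-0.5 -0.4  0.8] gap 42.7 t 1.85
```

```bash
python3 -m handwheel '{"series": [[[-0.1,0,3.5,0,0,0,0.5],[-0.1,0,7,0,0,0,0.5],[-0.1,0,9,0,0,0,0.5],[-0.1,0,9.8,0,0,0,0.5],[-0.1,0,9.8,0,0,0,0.5]]]}'
python3 - <<'E'
from bench import eyes
import cv2
im=eyes.snapshot("side")["img"][150:250,230:360,::-1]; cv2.imwrite("pics/s1.png",cv2.resize(im,None,fx=5,fy=5,interpolation=cv2.INTER_CUBIC))
E
```

```text
time: 2.48
tool_pos: [607.6, -28.9, 82.8]
tcp_rot: [180.0, 0.0, 92.6]
ft_force: [-0.3, -0.1, 1.4]
finger_gap: 42.9
grip_force: 0.0
```

View pics/s1.png

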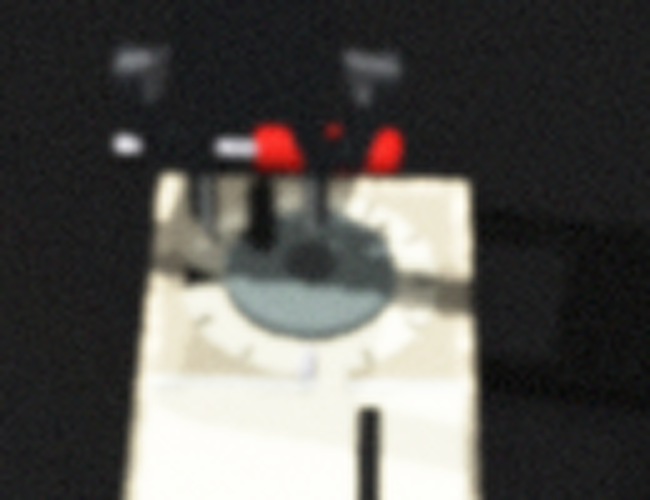

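The peg at crop (262,215) stands midway between the fingers, which are at about 207 and 322. I'll close on it now.

```bash
python3 -m handwheel '{"series": [[[0,0,0,0,0,0,0.12],[0,0,0,0,0,0,0.12],[0,0,0,0,0,0,0.12],[0,0,0,0,0,0,0.12]]]}' 20; python3 -c "
from h import *
go(607.1,-28.3,82,92.6)
from bench import status
print(status.sense()['wrist_torque'])"
```

```text
time: 3.02
tool_pos: [607.7, -29.1, 83.8]
tcp_rot: [180.0, -0.0, 92.6]
ft_force: [-5.0, 2.5, 7.0]
finger_gap: 15.1
grip_force: 21.4
shift cm [ 0.08 -0.06  0.18] rot [ 0.001 -0.    -0.   ] | pos [607.7 -29.1  83.8] [ 1.7997e+02 -2.0000e-02  9.2580e+01] F [-5.   2.5  7. ] gap 15.1 t 3.025
[0.2648922  0.86400491 0.02622682]
```

```bash
python3 -m handwheel '{"series": [[[-0.49,-0.44,0,0,0,0,0.12],[-0.88,-0.96,0,0,0,0,0.12],[-0.88,-0.96,0,0,0,0,0.12]]]}'
python3 -m handwheel '{"series": [[[-0.3,-0.73,0,0,0,0,0.12],[-0.4,-1.5,0,0,0,0,0.12],[-0.4,-1.5,0,0,0,0,0.12]]]}'
python3 -m handwheel '{"series": [[[0.1,-0.78,0,0,0,0,0.12],[0.4,-1.5,0,0,0,0,0.12],[0.4,-1.5,0,0,0,0,0.12]]]}'
```

```text
time: 3.4
tool_pos: [598.8, -39.1, 83.8]
tcp_rot: [179.9, 0.0, 92.6]
ft_force: [-2.5, 1.7, 7.2]
finger_gap: 15.2
grip_force: 21.5
time: 3.78
tool_pos: [583.8, -44.5, 83.8]
tcp_rot: [179.9, 0.1, 92.5]
ft_force: [-1.4, -2.4, 8.4]
finger_gap: 14.8
grip_force: 21.5
time: 4.15
tool_pos: [568.2, -41.5, 83.8]
tcp_rot: [179.9, 0.1, 92.5]
ft_force: [-4.4, -4.0, 10.3]
finger_gap: 15.5
grip_force: 21.7
```

```bash
python3 -m handwheel '{"series": [[[1.1,-1.1,0,0,0,0,0.12],[2.6,-1.5,0,0,0,0,0.12],[4.1,-1.1,0,0,0,0,0.12],[5.2,0,0,0,0,0,0.12],[5.2,0,0,0,0,0,0.12]]]}'
python3 -m handwheel '{"series": [[[0.4,1.5,0,0,0,0,0.12],[0,3,0,0,0,0,0.12],[-1.1,4.1,0,0,0,0,0.12],[-2.6,4.5,0,0,0,0,0.12],[-2.6,4.5,0,0,0,0,0.12]]]}'
python3 -m handwheel '{"series": [[[-1.5,-0.4,0,0,0,0,0.12],[-2.6,-1.5,0,0,0,0,0.12],[-3,-3,0,0,0,0,0.12],[-3,-3,0,0,0,0,0.12]]]}'
```

```text
time: 4.78
tool_pos: [567.2, 12.0, 83.8]
tcp_rot: [179.8, 0.0, 92.6]
ft_force: [1.3, 1.9, 8.4]
finger_gap: 14.9
grip_force: 21.6
time: 5.4
tool_pos: [611.5, -13.2, 83.7]
tcp_rot: [-179.9, 0.0, 92.5]
ft_force: [-7.4, -1.8, 13.1]
finger_gap: 14.9
grip_force: 22.3
time: 5.9
tool_pos: [583.8, -44.5, 83.8]
tcp_rot: [179.9, 0.1, 92.5]
ft_force: [0.3, -1.8, 7.7]
finger_gap: 15.2
grip_force: 21.6
```

```bash
python3 -m handwheel '{"series": [[[0.4,-1.5,0,0,0,0,0.12],[1.5,-2.6,0,0,0,0,0.12],[3,-3,0,0,0,0,0.12],[4.5,-2.6,0,0,0,0,0.12],[5.12,-2.12,0,0,0,0,0.12],[5.45,-1.75,0,0,0,0,0.12],[5.55,-1.58,0,0,0,0,0.12],[5.55,-1.58,0,0,0,0,0.12]]]}'
python3 - <<'E'
from bench import eyes,status
import cv2
im=eyes.snapshot("side")["img"][150:250,230:360,::-1]; cv2.imwrite("pics/s2.png",cv2.resize(im,None,fx=5,fy=5,interpolation=cv2.INTER_CUBIC))
from h import *
for a in (3.94,4.07,4.19,4.32,4.45):
  print(a,[((proj(S,W(P,[30*np.cos(a),-75-30*np.sin(a),z]))-[230,150]+.5)*5-.5).round(0).tolist() for z in(72,106.5)])
print(status.sense()["ft_force"])
E
```

```text
time: 6.9
tool_pos: [565.3, 10.8, 83.7]
tcp_rot: [180.0, 0.0, 92.6]
ft_force: [-4.4, -1.5, 11.9]
finger_gap: 15.1
grip_force: 22.2
3.94 [[[354.0, 295.0]], [[356.0, 245.0]]]
4.07 [[[348.0, 298.0]], [[349.0, 248.0]]]
4.19 [[[342.0, 301.0]], [[343.0, 251.0]]]
4.32 [[[335.0, 303.0]], [[336.0, 253.0]]]
4.45 [[[327.0, 305.0]], [[328.0, 255.0]]]
[-4.14809348 -1.44018673 11.90878572]
```

View pics/s2.png

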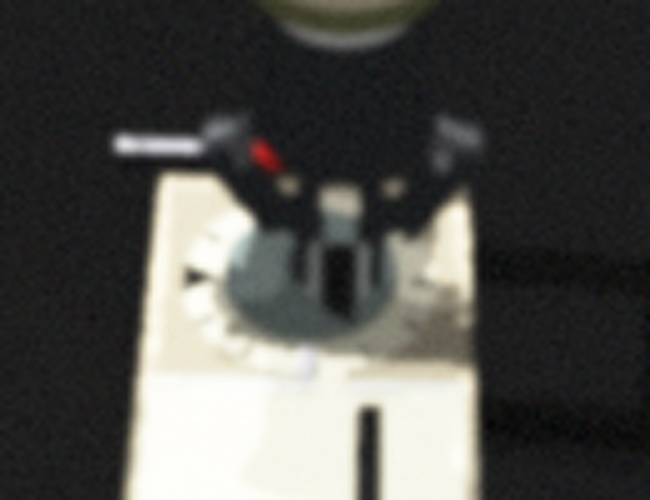

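Peg seen at crop x≈340, against 342 predicted for 8 o'clock, so the dial stands on 8. I'll dwell, then go counter-clockwise.

```bash
python3 -m handwheel '{"series": [[[0,0,0,0,0,0,0.12],[0,0,0,0,0,0,0.12]]]}'
python3 -m handwheel '{"series": [[[-1.05,-1.02,0,0,0,0,0.12],[-2.55,-1.42,0,0,0,0,0.12],[-4.05,-1.02,0,0,0,0,0.12],[-5.15,0.08,0,0,0,0,0.12],[-5.55,1.58,0,0,0,0,0.12],[-5.15,3.08,0,0,0,0,0.12],[-4.05,4.18,0,0,0,0,0.12],[-2.55,4.58,0,0,0,0,0.12],[-1.05,4.18,0,0,0,0,0.12],[0.05,3.08,0,0,0,0,0.12],[0.45,1.58,0,0,0,0,0.12],[0.05,0.08,0,0,0,0,0.12]]]}'
python3 -m handwheel '{"series": [[[-1.1,-1.1,0,0,0,0,0.12],[-2.6,-1.5,0,0,0,0,0.12],[-4.1,-1.1,0,0,0,0,0.12],[-5.2,0,0,0,0,0,0.12],[-5.5,0.72,0,0,0,0,0.12],[-5.58,1.2,0,0,0,0,0.12],[-5.6,1.45,0,0,0,0,0.12],[-5.6,1.45,0,0,0,0,0.12],[-5.6,1.45,0,0,0,0,0.12]]]}'
python3 - <<'E'
from bench import eyes,status
import cv2
im=eyes.snapshot("side")["img"][150:250,230:360,::-1]; cv2.imwrite("pics/s3.png",cv2.resize(im,None,fx=5,fy=5,interpolation=cv2.INTER_CUBIC))
from h import *
for a in (1.4,1.57,1.74):
  print(a,[((proj(S,W(P,[30*np.cos(a),-75-30*np.sin(a),z]))-[230,150]+.5)*5-.5).round(0).tolist() for z in(72,106.5)])
print(status.sense()["ft_force"])
E
```

```text
time: 7.2
tool_pos: [565.3, 10.9, 83.7]
tcp_rot: [180.0, 0.0, 92.6]
ft_force: [-3.0, -0.3, 11.6]
finger_gap: 15.0
grip_force: 22.1
time: 8.7
tool_pos: [567.8, 12.4, 83.9]
tcp_rot: [179.7, -0.0, 92.6]
ft_force: [5.6, -2.1, 0.0]
finger_gap: 15.4
grip_force: 21.0
time: 9.82
tool_pos: [583.6, -44.5, 83.8]
tcp_rot: [179.9, 0.1, 92.6]
ft_force: [-0.5, -3.1, 9.9]
finger_gap: 15.4
grip_force: 21.8
1.4 [[[305.0, 222.0]], [[305.0, 171.0]]]
1.57 [[[315.0, 221.0]], [[315.0, 171.0]]]
1.74 [[[325.0, 222.0]], [[325.0, 172.0]]]
[-0.9992612  -2.18195634  9.69302724]
```

View pics/s3.png

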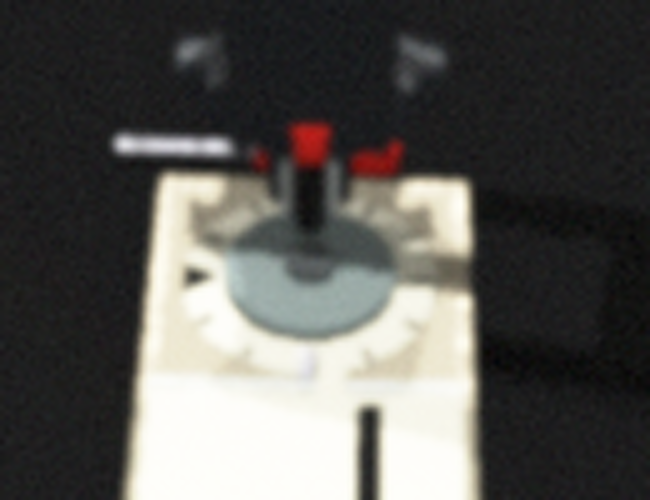

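Peg at crop x≈310, in line with the disc centre and the 3 mark. Next comes clockwise slowly, with a force check between small steps.

```bash
cat > chk.py <<'E'
import sys,numpy as np
from bench import status
s=status.sense(); d=s["tool_pos"][:2]-[582,-14]; d/=np.hypot(*d); t=np.array([d[1],-d[0]])
ft=-s["ft_force"][:2]@t; a=np.degrees(np.arctan2(-d[1],d[0])+.046)%360
print("ang %.1f drag %.1f radial %.1f t %.2f"%(a,ft,s["ft_force"][:2]@d,s["time"]),file=sys.stderr)
sys.exit(ft>float(sys.argv[1]))
E
python3 -m handwheel '{"series": [[[0.4,-1.45,0,0,0,0,0.12],[1.5,-2.55,0,0,0,0,0.12],[3,-2.95,0,0,0,0,0.12],[3.78,-2.85,0,0,0,0,0.12],[4.4,-2.61,0,0,0,0,0.12],[4.67,-2.45,0,0,0,0,0.12],[4.76,-2.38,0,0,0,0,0.12]]]}'; python3 chk.py 9
python3 -m handwheel '{"series": [[[0.084,0.063,0,0,0,0,0.12]]]}' >/dev/null; python3 chk.py 9 && python3 -m handwheel '{"series": [[[0.082,0.066,0,0,0,0,0.12]]]}'>/dev/null; python3 chk.py 9
```

```text
time: 10.75
tool_pos: [556.8, 2.9, 83.6]
tcp_rot: [-180.0, 0.0, 92.6]
ft_force: [-5.5, 0.1, 13.9]
finger_gap: 15.1
grip_force: 22.4ang 216.5 drag 3.0 radial 4.6 t 10.75
False
ang 218.3 drag 2.7 radial 5.7 t 10.88
False
ang 218.3 drag 2.7 radial 5.7 t 10.88
False
```

```bash
sed -i 's/sys.exit(\(.*\))$/sys.exit(int(\1))/' chk.py; H="python3 -m handwheel"; C="python3 chk.py 10"
$H '{"series": [[[0.082,0.066,0,0,0,0,0.12]]]}' >/dev/null && $C && $H '{"series": [[[0.079,0.069,0,0,0,0,0.12]]]}' >/dev/null && $C && $H '{"series": [[[0.077,0.072,0,0,0,0,0.12]]]}' >/dev/null && $C && $H '{"series": [[[0.074,0.074,0,0,0,0,0.12]]]}' >/dev/null && $C && $H '{"series": [[[0.072,0.077,0,0,0,0,0.12]]]}' >/dev/null && $C && $H '{"series": [[[0.069,0.079,0,0,0,0,0.12]]]}' >/dev/null && $C && $H '{"series": [[[0.066,0.082,0,0,0,0,0.12]]]}' >/dev/null && $C && $H '{"series": [[[0.063,0.084,0,0,0,0,0.12]]]}' >/dev/null && $C && $H '{"series": [[[0.06,0.086,0,0,0,0,0.12]]]}' >/dev/null && $C && $H '{"series": [[[0.057,0.088,0,0,0,0,0.12]]]}' >/dev/null && $C
```

```text
ang 220.2 drag 3.0 radial 4.7 t 11.00
ang 222.2 drag 2.8 radial 4.2 t 11.12
ang 224.2 drag 3.7 radial 4.0 t 11.25
ang 226.4 drag 4.8 radial 4.3 t 11.38
ang 228.4 drag 3.8 radial 4.1 t 11.50
ang 230.4 drag 2.9 radial 2.7 t 11.62
ang 232.3 drag 2.9 radial 3.4 t 11.75
ang 234.5 drag 4.1 radial 3.2 t 11.88
ang 236.5 drag 4.0 radial 2.7 t 12.00
ang 238.5 drag 2.8 radial 1.7 t 12.12
```

```bash
H="python3 -m handwheel"; C="python3 chk.py 9"
$H '{"series": [[[0.054,0.09,0,0,0,0,0.12]]]}' >/dev/null && $C && $H '{"series": [[[0.051,0.092,0,0,0,0,0.12]]]}' >/dev/null && $C && $H '{"series": [[[0.048,0.094,0,0,0,0,0.12]]]}' >/dev/null && $C && $H '{"series": [[[0.044,0.095,0,0,0,0,0.12]]]}' >/dev/null && $C && $H '{"series": [[[0.041,0.097,0,0,0,0,0.12]]]}' >/dev/null && $C && $H '{"series": [[[0.038,0.098,0,0,0,0,0.12]]]}' >/dev/null && $C && $H '{"series": [[[0.034,0.099,0,0,0,0,0.12]]]}' >/dev/null && $C && $H '{"series": [[[0.031,0.1,0,0,0,0,0.12]]]}' >/dev/null && $C && $H '{"series": [[[0.027,0.101,0,0,0,0,0.12]]]}' >/dev/null && $C && $H '{"series": [[[0.024,0.102,0,0,0,0,0.12]]]}' >/dev/null && $C && $H '{"series": [[[0.02,0.103,0,0,0,0,0.12]]]}' >/dev/null && $C && $H '{"series": [[[0.016,0.104,0,0,0,0,0.12]]]}' >/dev/null && $C
```

```text
ang 240.5 drag 3.2 radial 1.7 t 12.25
ang 242.4 drag 4.3 radial 1.5 t 12.38
ang 244.6 drag 3.6 radial 0.8 t 12.50
ang 246.7 drag 3.1 radial 1.7 t 12.62
ang 249.3 drag 0.6 radial 0.4 t 12.75
ang 251.8 drag -0.7 radial 0.2 t 12.88
ang 253.4 drag 1.5 radial -0.1 t 13.00
ang 255.2 drag 1.0 radial 0.0 t 13.12
ang 257.2 drag 2.6 radial -0.5 t 13.25
ang 259.2 drag 1.6 radial -1.1 t 13.38
ang 261.1 drag 4.0 radial -1.1 t 13.50
ang 261.9 drag 7.2 radial -0.7 t 13.62
```

```bash
H="python3 -m handwheel"; C="python3 chk.py 9"
$H '{"series": [[[0.01,0.07,0,0,0,0,0.12]]]}' >/dev/null && $C && $H '{"series": [[[0.01,0.07,0,0,0,0,0.12]]]}' >/dev/null && $C && $H '{"series": [[[0.01,0.07,0,0,0,0,0.12]]]}' >/dev/null && $C
```

```text
ang 262.3 drag 10.2 radial -2.4 t 13.75
```

```bash
python3 -m handwheel '{"series": [[[0,-0.12,0,0,0,0,0.12],[0,-0.12,0,0,0,0,0.5],[0,-0.12,0,0,0,0,0.5],[0,-0.12,0,0,0,0,0.5],[0,-0.12,0,0,0,0,0.5],[0,-0.12,-3,0,0,0,0.5],[0,-0.12,-8,0,0,0,0.5],[-8,-5,-10,0,0,0,0.5],[-8,-5,-10,0,0,0,0.5]]]}'
python3 - <<'E'
from bench import eyes
import cv2
a=eyes.snapshot("top")["img"][170:258,205:345,::-1]
b=eyes.snapshot("side")["img"][175:265,245:345,::-1]
import numpy as np
f=lambda i:cv2.resize(i,(560,int(560*i.shape[0]/i.shape[1])),interpolation=cv2.INTER_CUBIC)
A=f(a)[:, :];B=cv2.resize(b,None,fx=2.6,fy=2.6,interpolation=cv2.INTER_CUBIC);B=cv2.copyMakeBorder(B,0,0,0,560-B.shape[1],0)
cv2.imwrite("pics/c.png",np.vstack([A,B]))
E
```

```text
time: 14.88
tool_pos: [530.8, -67.3, 183.8]
tcp_rot: [179.9, 0.1, 92.6]
ft_force: [0.6, -0.6, 0.2]
finger_gap: 42.5
grip_force: 0.0
```

View pics/c.png

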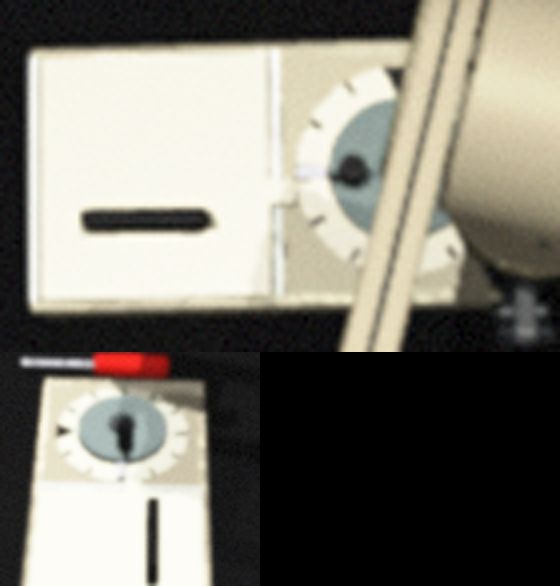

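The view shows the crank at 9 o'clock and the bolt drawn about 3 px (7 mm) back towards the dial, so it has caught. Now the handle.

```bash
python3 -c "
from h import *
go(545,136.2,80,92.6)"
```

```text
shift cm [20.39  2.3  10.33] rot [ 0.001  0.001 -0.003] | pos [530.4 -68.3 183.5] [1.7992e+02 8.0000e-02 9.2420e+01] F [ 0.4 -0.1 -0. ] gap 42.6 t 14.975
```

```bash
python3 -m handwheel '{"series": [[[5,0.6,0,0,0,0,0.5],[10,1.2,0,0,0,0,0.5],[15,1.8,0,0,0,0,0.5],[20.4,2.3,2,0,0,0,0.5],[20.4,2.3,5,0,0,0,0.5],[20.4,2.3,6.5,0,0,0,0.5],[20.4,2.3,8,0,0,0,0.5],[20.4,2.3,9,0,0,0,0.5],[20.4,2.3,9.8,0,0,0,0.5],[20.4,2.3,9.8,0,0,0,0.5]]]}'
python3 -m handwheel '{"series": [[[0,0,0,0,0,0,0.3],[0,0,0,0,0,0,0.08],[0,0,0,0,0,0,0.08],[0,0,0,0,0,0,0.08],[0,0,0,0,0,0,0.08]]]}' 20
```

```text
time: 16.23
tool_pos: [544.6, 138.7, 83.9]
tcp_rot: [-180.0, 0.0, 92.5]
ft_force: [-0.3, -1.0, 0.9]
finger_gap: 42.5
grip_force: 0.0
time: 16.85
tool_pos: [545.2, 139.1, 85.0]
tcp_rot: [179.9, -0.0, 92.6]
ft_force: [-2.0, -1.1, 5.5]
finger_gap: 11.6
grip_force: 24.3
```

```bash
python3 -m handwheel '{"series": [[[0,0.2,0,0,0,0,0.08],[0,0.4,0,0,0,0,0.08]]]}' && python3 -m handwheel '{"series": [[[0,0.4,0,0,0,0,0.08],[0,0.6,0,0,0,0,0.08]]]}'
```

```text
time: 17.1
tool_pos: [549.1, 139.3, 85.1]
tcp_rot: [180.0, 0.0, 92.6]
ft_force: [-2.4, -0.7, 7.0]
finger_gap: 11.5
grip_force: 24.4
time: 17.35
tool_pos: [555.2, 139.6, 85.1]
tcp_rot: [180.0, -0.0, 92.6]
ft_force: [-2.9, -0.5, 6.8]
finger_gap: 11.6
grip_force: 24.4
```

Sliding freely at 2.5 N; 10 mm so far, going on to about 78 mm.

```bash
python3 -m handwheel '{"series": [[[0,1,0,0,0,0,0.08],[0,2,0,0,0,0,0.08],[0,3,0,0,0,0,0.08],[0,4,0,0,0,0,0.08],[0,5,0,0,0,0,0.08],[0,6,0,0,0,0,0.08],[0,6.5,0,0,0,0,0.08],[0,6.8,0,0,0,0,0.08],[0,6.8,0,0,0,0,0.08]]]}' && python3 -m handwheel '{"series": [[[0,0.1,0,0,0,0,0.08],[0,0.2,0,0,0,0,0.08]]]}' && python3 -m handwheel '{"series": [[[0,0.1,0,0,0,0,0.08],[0,0.2,0,0,0,0,0.08],[0,0.2,0,0,0,0,0.08]]]}'
```

```text
time: 18.48
tool_pos: [623.5, 142.8, 85.1]
tcp_rot: [179.9, -0.0, 92.6]
ft_force: [0.0, 0.8, 4.7]
finger_gap: 11.1
grip_force: 24.1
time: 18.73
tool_pos: [625.0, 142.8, 85.1]
tcp_rot: [180.0, -0.0, 92.6]
ft_force: [-2.6, 0.4, 6.9]
finger_gap: 11.2
grip_force: 24.4
time: 19.1
tool_pos: [627.1, 143.0, 85.1]
tcp_rot: [180.0, -0.0, 92.6]
ft_force: [-0.8, -0.9, 6.5]
finger_gap: 11.7
grip_force: 24.3
```

```bash
python3 -m handwheel '{"series": [[[0,0.1,0,0,0,0,0.08],[0,0.15,0,0,0,0,0.08],[0,0.15,0,0,0,0,0.08]]]}' && python3 -m handwheel '{"series": [[[0,0,0,0,0,0,0.5],[0,0,0,0,0,0,0.5],[0,0,0,0,0,0,0.5],[0,0,0,0,0,0,0.5],[0,0,-3,0,0,0,0.5],[0,0,-8,0,0,0,0.5],[0,-5,-12,0,0,0,0.5],[0,-11,-12,0,0,0,0.5],[0,-17,-12,0,0,0,0.5],[0,-22,-12,0,0,0,0.5],[0,-22,-12,0,0,0,0.5],[0,-22,-12,0,0,0,0.5]]]}'
python3 - <<'E'
from bench import eyes
import cv2
a=eyes.snapshot("side")["img"][150:360,200:400,::-1]
cv2.imwrite("pics/end.png",cv2.resize(a,None,fx=2.8,fy=2.8,interpolation=cv2.INTER_CUBIC))
E
```

```text
time: 19.48
tool_pos: [628.5, 143.0, 85.1]
tcp_rot: [180.0, -0.0, 92.6]
ft_force: [-3.0, -0.2, 6.4]
finger_gap: 11.6
grip_force: 24.3
time: 20.98
tool_pos: [409.1, 133.0, 205.0]
tcp_rot: [179.9, -0.0, 92.6]
ft_force: [-0.1, 1.0, -0.0]
finger_gap: 42.7
grip_force: 0.0
```

View pics/end.png

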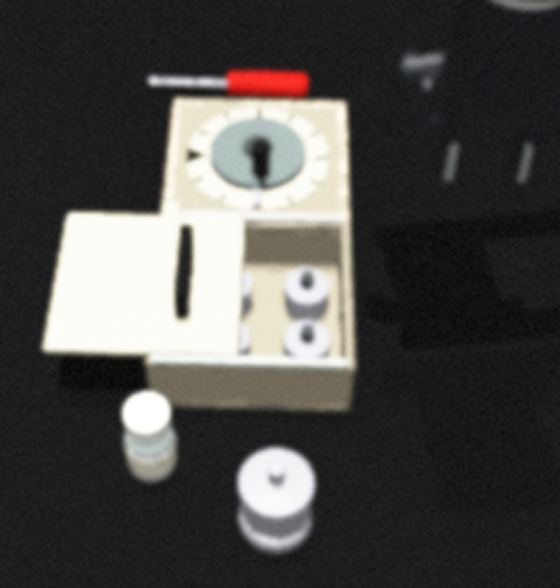

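The lid is open by about 83 mm, with the handle now at crop (184,270). The crank is at 9 o'clock, (258,155), and the vial, cell and driver have not moved.

```bash
python3 -c "
from bench import r
print(r.hand_in())"
```

```text
the job is handed in; nothing more can be done
None
```

I handed the job in after about 21 s of robot time: the dial was run through its combination and caught near 9 o'clock at about 10 N, and the lid is open by about 83 of its 85 mm. The arm is clear of the box and the cell, vial and screwdriver are where they were; the hand-in returned no verdict.

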